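Thread the long spindle through the drill stand

ROBOT

A 6-joint arm with a two-finger parallel gripper is mounted at the origin on a cart in front of the work surface, level with it; the furniture and walls round the work are solid. World frame = base frame: x ahead of the robot, y to its left, z up, the work surface at z = 0. Lengths are in mm, angles in rad, forces in N, time in s.
With the tool pointing down it reaches from about 350 to 775 mm from the base axis. Payload 7.3 kg.
Tool frame: the origin (TCP) lies on the front face of the gripper's body, between the roots of the fingers; the fingertips stand 66 mm ahead of it and the grasp point (between the pads) lies 47 mm ahead of it (bot.tip_extent is the distance from the TCP to the fingertips, in mm); z points along the fingers, y is the line along which they close (so a half turn about z gives the same grasp; the last joint's range is limited). The gripper opens to 92 mm and grips with 3 to 60 N. Pads are 19 mm wide; open, the fingers measure 130 mm over their backs; the gripper's body (75 mm by 190 mm) begins 47 mm behind the grasp point.
Start: joints at [0.965, 0.342, 1.524, -0, 1.275, -0.146], TCP at [232.964, 470.496, 292.241] pointing down, gripper open.
Joint ranges: [-2.53, 2.53], [-0.77, 2.02], [0.04, 2.7], [-1, 4.14], [0.28, 2.66], [-3.11, 3.11]. Speed limits (rad/s): [2.57, 2.57, 3.14, 3.14, 3.14, 3.14].

INTERFACE

Orientations are given as [roll, pitch, yaw] about the fixed x, y, z axes, in that order (R = Rz(yaw) Ry(pitch) Rx(roll)).
In Python, from plant import readout, viewer, order, bot gives the robot as it stands.
- The arm moves only by the shell command python3 -m creep 'ROWS'. ROWS is text: rows parted by semicolons, each of 7 numbers parted by spaces: the shift along the world's x, y, z in m, then the turn, a rotation vector about the world's x, y, z in rad, then the opening in per cent of the stroke, from 0 (shut) to 100 (fully open). A call has 1 to 8 rows; each row shifts and turns the commanded pose from where the row before left it; what a row does not reach is not made up. A row lasts 1/12 s, in which the tool goes at most 41.7 mm and 7.16 degrees, less where a joint would pass 70% of its speed; a pose out of reach is approached as far as the arm can. A call is refused whole if a number of a shift passes 0.0417 or a number of a turn 0.125, either way. A call with a gripper value outside its range is refused whole. The fingers move at their own pace and stop on an object; the grip force is fixed at half the most. Time passes only in rows, so rows that do not move let the fingers close. It gives the time, the measured TCP pose, the force, the opening and the grip force at its end, in the units of the state.
- readout.get_obs(): the state, without advancing time (a new reading comes with each control period).
- viewer.capture(name): name is "side" or "top" or "wrist"; returns the picture (480x640x3 uint8, red, green, blue); there is no depth.
- viewer.camera_info(name): a dict with "fx", "fy", "cx", "cy" (pixels), "origin" and "rotation" of the camera in the world. Camera axes: x right, y up, looking along -z (the intrinsics and any distortion apply to the point x, -y, -z); pixel columns grow to the right and rows downward; lengths in mm; the calibration is good to about 2 mm. A picture is of the moment at which its call begins: read the wrist's pose just before it. camera_info takes no time and is no camera call; for the wrist camera it gives the pose at the moment of the call.
- order.close_job(): hands the job in; it is judged then, once.
The state is a dict: "time": time; "joint_positions": joint angles; "dq": joint speeds; "tau": joint torques, N m; "tool_pos": TCP position; "tcp_rot": TCP orientation; "contact_force": force on the tool from outside, world axes, zero at the start; "moment": the same for the moment, N m; "grip_width": finger opening in mm; "finger_force": force on a finger pad.
Only numpy, scipy, OpenCV 4.12 (cv2) and the standard library are available. Lean on these libraries where they do the work, as an engineer would, in place of code of your own. Each camera call takes 0.05 s, during which the arm holds its last target. There are 200 camera calls.

TASK

Take the long spindle out of the wooden rack by its knob and thread it from above through both brass bushes of the small drill stand, first the upper and then the lower. Finish still holding it upright by the knob, with its foot about half-way between the lower bush and the base plate, hanging clear of the plate so that a collet can be fitted to it. Leave the short spindle in the rack, and the glue bottle, the solder spool and the rubber block where they are.

Things in the scene. Friction and masses are not known exactly. Their poses are not given: they have to be found in the camera images.
- drill_stand: Grey drill stand, fixed, 138 mm high. Origin on the bore axis at the bench top, z up. Base plate 10 mm thick, x -43 to +97 mm, y -50 to +50 mm. A 20 mm steel column at x = +56 mm carries two arms with coaxial upright brass bushes, bore 14 mm: lower bush z = 36 to 56 mm, upper bush z = 90 to 118 mm; the top 9 mm of each flares to a 24 mm wide mouth
- upper_mouth (a point): centre of the mouth (top rim) of the stand's upper bush, 118 mm above the bench, on the bore axis
- lower_mouth (a point): centre of the mouth (top rim) of the stand's lower bush, 56 mm above the bench, on the same axis
- rack: Wooden rack block, fixed to the bench, 50 x 140 x 38 mm, its long side along its own y. Two sockets 13.4 mm wide and 25 mm deep at y = +40 and y = -40 mm hold the two spindles upright; either spindle may be in either socket. Origin: centre of its underside
- long_spindle_knob (a point): Centre of the knob of the long spindle: loose round steel rod 12 mm thick, 120 mm long, flat foot (last 5 mm taper to 7 mm), on top a round dark knob 20 mm thick and 34 mm high; 0.1 to 0.2 kg. The point is 137 mm above the foot; in the rack it is 150 mm above the bench (foot 13 mm). z runs up the spindle
- long_spindle_foot (a point): centre of the foot's end face of the long spindle, 137 mm below the centre of its knob
- short_spindle_knob (a point): The short spindle: the same, but its rod is only 75 mm long (109 mm over all). This point: centre of its knob, 92 mm above its foot, 105 mm above the bench. To be left in the rack
- long_spindle: the long spindle as a whole; origin at the centre of its foot's end face, z along it up to the knob
- glue_mid (a point): small white glue bottle with a blue tip, standing, 28 x 28 x 70 mm, loose; this point 35 mm up its axis. Leave alone
- solder_spool: spool of solder wire, 42 mm across, 28 mm high, loose; origin at its underside. Leave alone
- eraser: grey abrasive rubber block, 22 x 46 x 14 mm, loose; origin at its underside. Leave alone
Things that resemble listed ones, but are neither listed nor needed, are in the scene too. What is shaped like the long_spindle but green is not meant.

How it is judged:
By the outcome, as a careful person would: the job done as asked, in the order asked, and still so for the second after the job is handed in, while the arm keeps its last pose, push and grip.
It also fails if it takes over 46 s, if anything falls off the work surface, if the arm or the gripper's body presses on something with over 40 N, if the wrist force passes 120 N, or if a joint passes its speed limit or range.

## Working session

There is one attempt and no reset: what is moved stays moved. The work goes in short steps, Python scripts to look and compute and a shell command to move; the robot and the scene stay as the last step left them, time stands still between calls to the robot, and variables do not carry over. Pictures are saved under pics/ and viewed, at most 10 in all, crops included, and the job is handed in when it is done.

```bash
mkdir -p pics; ls
python3 - <<'E'
from plant import readout, viewer, bot
import cv2,numpy as np
print(readout.get_obs())
for n in("side","top","wrist"):
    print(n,viewer.camera_info(n)); cv2.imwrite(f"pics/{n}0.png",viewer.capture(n)[:,:,::-1])
E
```

```text
pics
{'time': 0.0, 'joint_positions': array([ 9.65010302e-01,  3.42711078e-01,  1.52501217e+00,  5.42144449e-06,
        1.27539784e+00, -1.46001645e-01]), 'dq': array([ 0.00081317,  0.00045806, -0.0011687 , -0.00054162, -0.00047208,
       -0.00016511]), 'tau': array([ 1.10000976e-03, -4.31248963e+01, -2.44220209e+01,  7.19032134e-02,
        5.61976992e-02, -1.76729714e-04]), 'tool_pos': array([232.77493609, 470.23376547, 291.55262221]), 'tcp_rot': array([-3.14008123e+00, -2.27491906e-04,  2.68180652e+00]), 'contact_force': array([-0.53974208, -0.12520285,  0.03710527]), 'moment': array([-0.03199431, -0.03066848,  0.02392445]), 'finger_force': 0.0, 'grip_width': 91.59484603504305}
side {'fx': 463.4161672187444, 'fy': 463.4161672187444, 'cx': 324.2926011872324, 'cy': 236.9449713740164, 'origin': array([ 270.59025965, -731.30621266,  610.34032262]), 'rotation': array([ 1.03502211, -0.00162045, -0.40664085])}
top {'fx': 435.0188753903399, 'fy': 435.0188753903399, 'cx': 312.07298520685583, 'cy': 241.73429903671413, 'origin': array([ 392.25422574,   48.71557635, 1161.1451263 ]), 'rotation': array([ 0.18582313, -0.01610198, -1.54964437])}
wrist {'fx': 376.8254375243455, 'fy': 376.8254375243455, 'cx': 330.9078882044639, 'cy': 240.68593226363427, 'origin': array([172.8493322 , 500.37445017, 384.26949676]), 'rotation': array([-2.50628228e-01,  2.36180226e-04,  1.11248374e+00])}
```

View pics/side0.png

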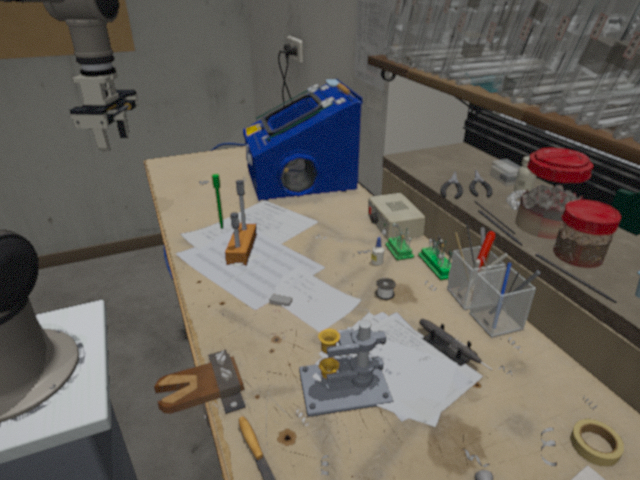

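View pics/top0.png

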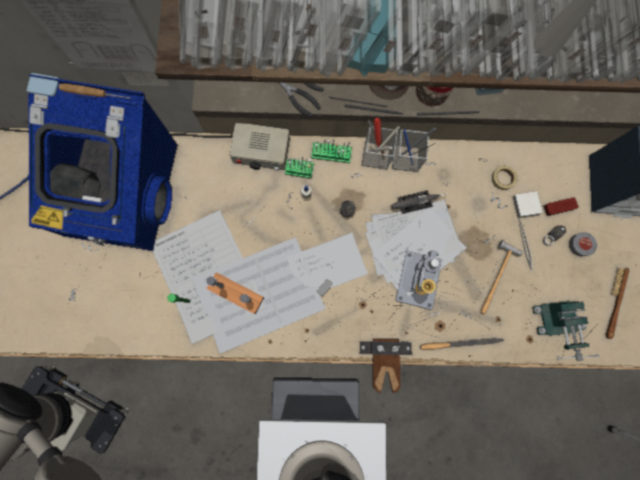

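The side view shows the rack at (240,243), with the long knob at (240,187) and the short one at (234,217). The upper mouth is at (329,337) and the lower at (328,367). In the top view the rack is at (235,292) and the mouth near (428,287). I'll enlarge these for exact pixels.

```bash
cat > h.py <<'E'
import numpy as np,cv2
from scipy.spatial.transform import Rotation as R
from plant import viewer,readout
def ray(n,u,v,ci=None):
    c=ci or viewer.camera_info(n)
    d=np.array([(u-c['cx'])/c['fx'],-(v-c['cy'])/c['fy'],-1.])
    d=R.from_euler('xyz',c['rotation']).apply(d); return c['origin'],d/np.linalg.norm(d)
def onz(n,u,v,z,ci=None):
    o,d=ray(n,u,v,ci); return o+d*(z-o[2])/d[2]
def proj(n,p,ci=None):
    c=ci or viewer.camera_info(n)
    q=R.from_euler('xyz',c['rotation']).inv().apply(np.asarray(p,float)-c['origin'])
    return np.array([c['cx']+c['fx']*q[0]/-q[2],c['cy']-c['fy']*q[1]/-q[2]])
def tri(rs):
    A=sum(np.eye(3)-np.outer(d,d) for o,d in rs);b=sum((np.eye(3)-np.outer(d,d))@o for o,d in rs)
    p=np.linalg.solve(A,b); return p,[np.linalg.norm(np.cross(p-o,d)) for o,d in rs]
E
python3 - <<'E'
import cv2,numpy as np
s=cv2.imread('pics/side0.png');t=cv2.imread('pics/top0.png')
def c(im,x,y,w=80,h=60):return cv2.resize(im[y:y+h,x:x+w],(400,300),interpolation=cv2.INTER_CUBIC)
a=np.vstack([np.hstack([c(s,195,172,120,90),c(s,295,325,120,90)]),np.hstack([c(t,195,260),c(t,390,250)])])
cv2.imwrite('pics/m.png',a)
from h import *
print(onz('side',240,187,150),onz('side',234,217,105),onz('side',329,335,118),onz('side',328,367,56))
for p in[(214,280),(246,297)]:print(onz('top',*p,150),onz('top',*p,105))
print(onz('top',428,287,118))
E
```

```text
[485.74503584 272.72680491 150.        ] [452.48304372 214.38858308 105.        ] [ 489.40188113 -243.48018055  118.        ] [ 485.82116762 -248.70192581   56.        ]
[486.9173117  261.89324468 150.        ] [491.13019743 271.38050306 105.        ]
[449.41756218 185.96513319 150.        ] [451.96155916 192.07328711 105.        ]
[ 484.74417647 -244.88511623  118.        ]
```

View pics/m.png

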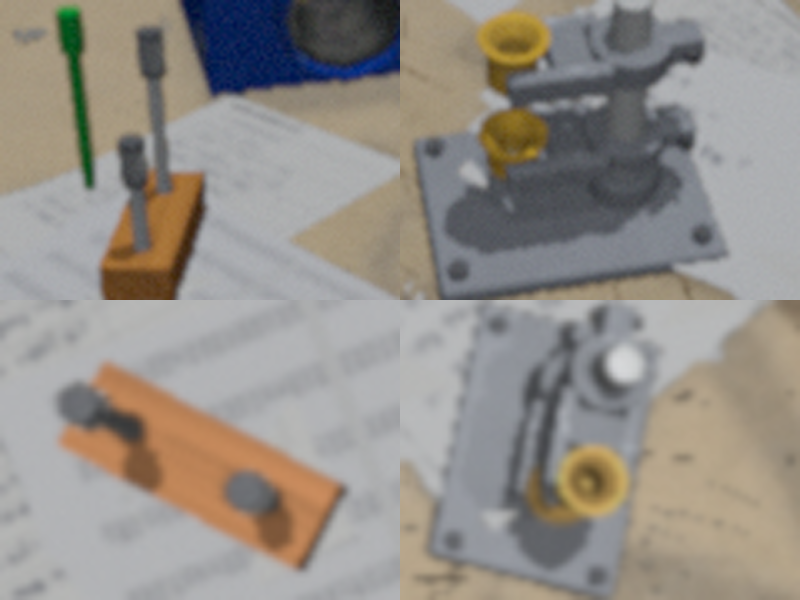

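The long spindle is the far-left one: its knob is at side (240.3,187.6) and top (213,282). The short knob is at side (234.6,221) and top (245.5,299). The upper mouth is at side (329.5,336) and top (428.4,286), and the lower mouth at side (329.2,364).

Run:
```python
from h import *
np.set_printoptions(precision=1,suppress=True)
for nm,s,t in[('long',(240.3,187.6),(212.5,281.5)),('short',(234.6,220.9),(245.5,299)),('mouth',(329.5,336.1),(428.4,286))]:
    print(nm,*tri([ray('side',*s),ray('top',*t)]))
print(onz('side',240.3,187.6,150),onz('top',212.5,281.5,150),onz('side',329.5,336.1,118),onz('top',428.4,286,118),onz('side',329.2,364,56))
# rack top corners in top view z=38; column top
for p in[(301,569),(343,489),(105,362),(60,438)]:print(onz('top',195+p[0]/5,260+(p[1]-300)/5,38))
print('col',onz('top',390+225/5,250+65/5,138))
print('glue',onz('side',377,258,10),onz('top',306,191,70))
```

```text
long [483.9 264.6 152.1] [np.float64(0.6929643260291684), np.float64(0.6929643260290389)]
short [447.9 192.7 106.6] [np.float64(0.8024996943974764), np.float64(0.8024996943976245)]
mouth [ 488.1 -246.1  118.2] [np.float64(0.9414011823687845), np.float64(0.9414011823688091)]
[485.5 269.1 150. ] [483.4 265.1 150. ] [ 489.1 -246.   118. ] [ 487.2 -245.9  118. ] [ 490.2 -243.6   56. ]
[413.8 175.7  38. ]
[454.7 156.1  38. ]
[517.2 281.6  38. ]
[477.5 302.2  38. ]
col [ 540.5 -257.6  138. ]
glue [747.3  58.9  10. ] [732.   54.2  70. ]
```

```bash
python3 -m creep '0.01 -0.01 0 0 0 0 60;0.025 -0.02 0 0 0 0 60;0.03 -0.024 0 0 0 0 60;0.03 -0.024 0 0 0 0 60;0.03 -0.024 0 0 0 0 60;0.03 -0.024 0 0 0 0 60;0.03 -0.024 0 0 0 0 60;0.025 -0.02 0 0 0 0 60'; python3 -m creep '0.02 -0.016 0 0 0 0 60;0.011 -0.01 0 0 0 0 60;0.01 -0.008 0 0 0 0 60;0 0 0 0 0 0 60;0 0 0 0 0 0 60'
python3 - <<'E'
from h import *
c=viewer.camera_info('wrist');print(readout.get_obs()['tool_pos'],readout.get_obs()['tcp_rot'])
im=viewer.capture('wrist')[:,:,::-1]
cv2.imwrite('pics/w1.png',im); print(c,proj('wrist',[484,266,167],c),proj('wrist',[484,266,150],c),proj('wrist',[484,266,133],c))
s=viewer.capture('side')[:,:,::-1];cv2.imwrite('pics/s1.png',s)
E
```

```text
time: 0.82
tool_pos: [444.6, 298.6, 292.0]
tcp_rot: [-3.141, 0.0, 2.681]
contact_force: [0.1, 1.4, -0.9]
grip_width: 55.2
finger_force: 0.0
time: 1.23
tool_pos: [483.5, 266.8, 292.0]
tcp_rot: [-3.141, -0.001, 2.682]
contact_force: [-0.3, 0.4, -0.3]
grip_width: 55.0
finger_force: 0.0
[483.52229071 266.82848286 292.00567942] [-3.14141956e+00 -8.86964850e-04  2.68150186e+00]
{'fx': 376.8254375243455, 'fy': 376.8254375243455, 'cx': 330.9078882044639, 'cy': 240.68593226363427, 'origin': array([423.58733708, 296.83585815, 384.70784566]), 'rotation': array([-2.49912957e-01, -9.77627652e-04,  1.11220813e+00])} [329.05609096 260.33020723] [329.15535773 252.51693535] [329.24207862 245.69114744]
```

View pics/w1.png

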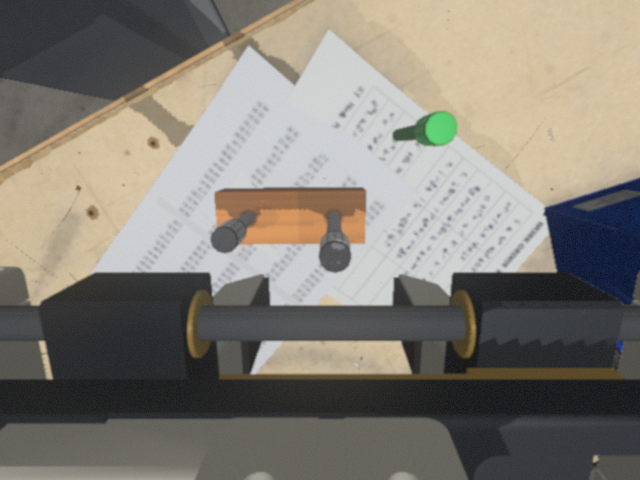

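The wrist view shows the long knob's top face at (335,257), the short one at (226,236) and the green spindle well away at (437,128).

```bash
python3 - <<'E'
from h import *
print(onz('wrist',335,257,167),onz('wrist',226,237,122),onz('wrist',437,128,167))
E
python3 -m creep '0 0.0025 -0.02 0 0 0 60;0 0 -0.02 0 0 0 60;0 0 -0.02 0 0 0 60;0 0 -0.015 0 0 0 60;0 0 -0.01 0 0 0 60;0 0 -0.008 0 0 0 60;0 0 0 0 0 0 60;0 0 0 0 0 0 60'
python3 - <<'E'
from h import *
cv2.imwrite('pics/a.png',viewer.capture('wrist')[:,:,::-1][150:480,100:600])
cv2.imwrite('pics/b.png',cv2.resize(viewer.capture('side')[120:280,180:320,::-1],None,fx=2,fy=2))
a=cv2.imread('pics/a.png');b=cv2.imread('pics/b.png');o=np.zeros((330,790,3),np.uint8);o[:330,:500]=a;o[:320,505:785]=b;cv2.imwrite('pics/c1.png',o)
E
```

```text
[483.23228008 270.75660965 167.        ] [447.65137982 201.60867511 122.        ] [441.10883014 354.29295954 167.        ]
time: 2.0
tool_pos: [483.9, 269.4, 199.6]
tcp_rot: [3.141, 0.0, 2.682]
contact_force: [-0.4, 0.7, 0.7]
grip_width: 55.1
finger_force: 0.0
```

View pics/c1.png

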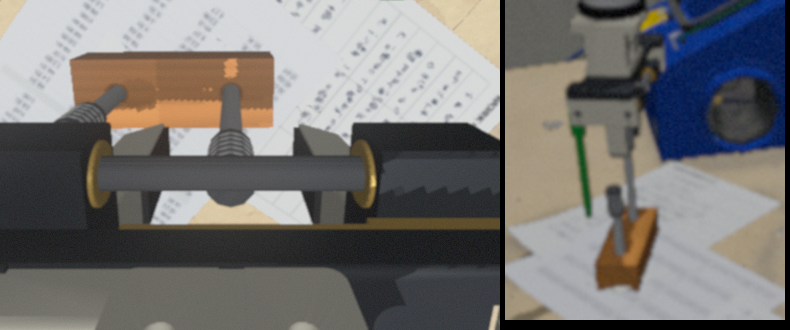

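The knob sits centred between the fingers. Now close and lift.

```bash
python3 -m creep '0 0 0 0 0 0 0;0 0 0 0 0 0 0;0 0 0 0 0 0 0;0 0 0 0 0 0 0;0 0 0 0 0 0 0;0 0 0 0 0 0 0;0 0 0 0 0 0 0;0 0 0 0 0 0 0'; python3 -m creep '0 0 0.003 0 0 0 0;0 0 0.005 0 0 0 0;0 0 0.006 0 0 0 0;0 0 0.007 0 0 0 0;0 0 0.008 0 0 0 0;0 0 0.01 0 0 0 0;0 0 0.015 0 0 0 0;0 0 0.02 0 0 0 0';  python3 -m creep '0 0 0.02 0 0 0 0;0 0 0.02 0 0 0 0;0 0 0.02 0 0 0 0;0 0 0.014 0 0 0 0;0 0 0.008 0 0 0 0;0 0 0 0 0 0 0'
python3 - <<'E'
from h import *
a=viewer.capture('wrist')[150:480,100:600,::-1]
b=cv2.resize(viewer.capture('side')[80:280,180:320,::-1],None,fx=2,fy=2)
o=np.zeros((400,790,3),np.uint8);o[:330,:500]=a;o[:400,505:785]=b;cv2.imwrite('pics/c2.png',o)
E
```

```text
time: 2.77
tool_pos: [484.0, 269.0, 199.3]
tcp_rot: [3.141, 0.0, 2.682]
contact_force: [-0.1, 0.2, 0.7]
grip_width: 19.0
finger_force: 30.0
time: 3.43
tool_pos: [483.5, 268.8, 273.7]
tcp_rot: [-3.14, -0.001, 2.682]
contact_force: [0.5, 0.4, -1.8]
grip_width: 19.3
finger_force: 30.0
time: 3.93
tool_pos: [484.3, 269.2, 357.8]
tcp_rot: [3.138, 0.003, 2.682]
contact_force: [0.9, -0.6, -1.1]
grip_width: 19.8
finger_force: 30.0
```

View pics/c2.png

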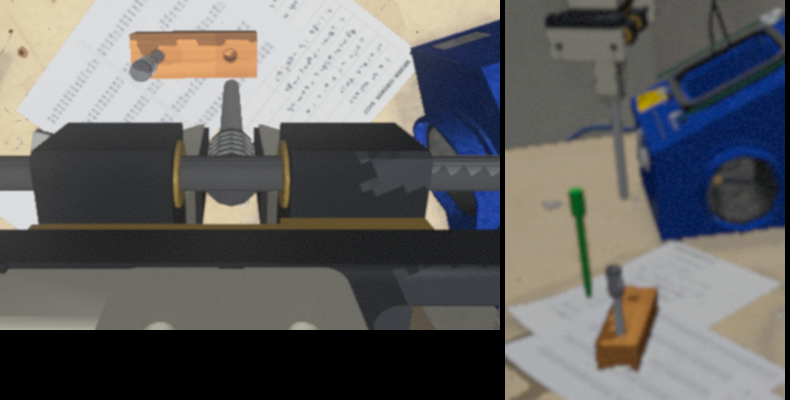

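The spindle is lifted clear. Its foot is at side (239.5,178.5) and wrist (331,232). The short one is still in the rack. I'll check the tilt.

Run:
```python
from h import *
np.set_printoptions(precision=1,suppress=True)
p=readout.get_obs()['tool_pos'];print(p)
f=[p[0],p[1],p[2]-186.6]
print(proj('side',f),proj('wrist',f))
print(tri([ray('side',239.5,178.5),ray('wrist',331,232)]), onz('wrist',331,232,f[2]))
```

```text
[483.7 268.9 355. ]
[238.9 180.6] [330.1 235.1]
(array([483.6, 270.7, 172.2]), [np.float64(2.512149484345944), np.float64(2.5121494843459082)]) [481.9 270.6 168.4]
```

```bash
python3 -m creep '0 -0.01 0 0 0 0 0;0 -0.02 0 0 0 0 0;0 -0.03 0 0 0 0 0;0.001 -0.03 0 0 0 0 0;0.001 -0.03 0 0 0 0 0;0.001 -0.03 0 0 0 0 0;0.001 -0.03 0 0 0 0 0;0 -0.03 0 0 0 0 0'; python3 -m creep '0 -0.03 0 0 0 0 0;0 -0.03 0 0 0 0 0;0 -0.03 0 0 0 0 0;0 -0.03 0 0 0 0 0;0 -0.03 0 0 0 0 0;0 -0.03 0 0 0 0 0;0 -0.03 0 0 0 0 0;0 -0.03 0 0 0 0 0'; python3 -m creep '0 -0.025 0 0 0 0 0;0 -0.02 0 0 0 0 0;0 -0.012 0 0 0 0 0;0 -0.008 0 0 0 0 0;0 0 0 0 0 0 0;0 0 0 0 0 0 0;0 0 0 0 0 0 0'
python3 - <<'E'
from h import *
np.set_printoptions(precision=1,suppress=True)
p=readout.get_obs()['tool_pos'];print(p,readout.get_obs()['tcp_rot'])
w=viewer.capture('wrist');s=viewer.capture('side');t=viewer.capture('top')
for n,i in(('w',w),('s',s),('t',t)):cv2.imwrite(f'pics/{n}3.png',i[:,:,::-1])
for z in(118,56):print([proj(n,[488,-246,z]) for n in('wrist','side','top')])
print([proj(n,[p[0],p[1],p[2]-186.6]) for n in('wrist','side','top')])
r=lambda i,x,y,w,h,W,H:cv2.resize(i[y:y+h,x:x+w,::-1],(W,H),interpolation=cv2.INTER_CUBIC)
cv2.imwrite('pics/c3.png',np.hstack([r(w,210,150,240,180,480,360),r(s,270,270,120,135,320,360)]))
E
```

```text
time: 4.7
tool_pos: [487.3, 57.0, 354.2]
tcp_rot: [-3.141, -0.002, 2.682]
contact_force: [0.4, -0.2, -1.5]
grip_width: 19.3
finger_force: 30.0
time: 5.37
tool_pos: [486.9, -182.8, 354.2]
tcp_rot: [-3.142, -0.002, 2.682]
contact_force: [1.2, -0.1, -1.8]
grip_width: 19.4
finger_force: 30.0
time: 5.95
tool_pos: [488.0, -245.0, 355.2]
tcp_rot: [3.141, -0.0, 2.683]
contact_force: [0.7, 0.1, -1.7]
grip_width: 19.3
finger_force: 30.0
[ 488.  -245.   355.2] [ 3.1 -0.   2.7]
[array([329., 222.]), array([328.8, 336.3]), array([428.4, 285.7])]
[array([329.2, 210.2]), array([328.6, 365.4]), array([421.6, 287.7])]
[array([330. , 234.7]), array([328.8, 310.1]), array([434.1, 283.8])]
```

View pics/c3.png

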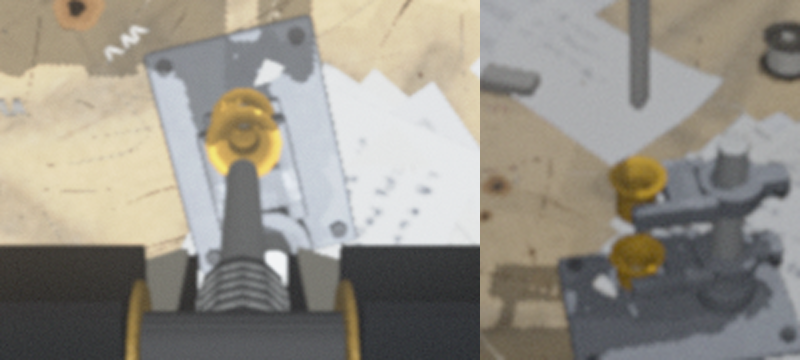

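Wrist view: mouth centre at (331.5,220), foot at (331.5,231.5). Side view: foot at (329.6,309.4), mouth at (329.6,334.5). The alignment is within about 1–2 mm, so I nudge and descend into the mouth.

```bash
python3 -m creep '-0.0005 0.001 -0.01 0 0 0 0;0 0 -0.015 0 0 0 0;0 0 -0.01 0 0 0 0;0 0 -0.008 0 0 0 0;0 0 -0.006 0 0 0 0;0 0 -0.004 0 0 0 0;0 0 0 0 0 0 0;0 0 0 0 0 0 0'
python3 -m creep '0 0 -0.003 0 0 0 0;0 0 -0.003 0 0 0 0;0 0 -0.003 0 0 0 0;0 0 0 0 0 0 0;0 0 0 0 0 0 0'
python3 - <<'E'
from h import *
w=viewer.capture('wrist');s=viewer.capture('side')
p=readout.get_obs()['tool_pos'];print(p,readout.get_obs()['contact_force'],readout.get_obs()['moment'])
print([proj(n,[p[0],p[1],118]) for n in('wrist','side')])
r=lambda i,x,y,w,h,W,H:cv2.resize(i[y:y+h,x:x+w,::-1],(W,H),interpolation=cv2.INTER_CUBIC)
cv2.imwrite('pics/c4.png',np.hstack([r(w,270,160,120,90,480,360),r(s,270,270,120,135,320,360)]))
E
```

```text
time: 6.77
tool_pos: [487.6, -245.1, 302.4]
tcp_rot: [3.142, 0.0, 2.682]
contact_force: [0.1, -0.2, -1.5]
grip_width: 19.6
finger_force: 30.0
time: 7.18
tool_pos: [487.4, -245.0, 293.1]
tcp_rot: [3.141, -0.0, 2.682]
contact_force: [-0.2, 0.2, -2.1]
grip_width: 19.4
finger_force: 30.0
[ 487.48789853 -245.05991628  293.35944043] [ 0.60240188 -0.11600335 -1.99588746] [-0.02760821 -0.00070347 -0.0222694 ]
[array([329.97417848, 238.57550304]), array([328.27214501, 335.99822507])]
```

View pics/c4.png

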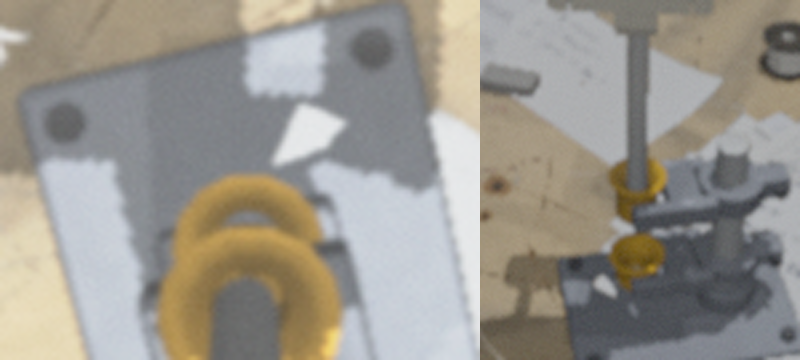

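The foot is inside the upper mouth with no contact: rod at crop x 246, mouth centre 250. I nudge slightly toward +y and continue slowly.

```bash
python3 -m creep '0.0002 0.0004 -0.003 0 0 0 0;0 0 -0.004 0 0 0 0;0 0 -0.004 0 0 0 0;0 0 -0.004 0 0 0 0;0 0 0 0 0 0 0;0 0 0 0 0 0 0'
python3 -m creep '0 0 -0.004 0 0 0 0;0 0 -0.005 0 0 0 0;0 0 -0.005 0 0 0 0;0 0 -0.004 0 0 0 0;0 0 0 0 0 0 0;0 0 0 0 0 0 0'
python3 -c "
from plant import readout as r;print(r.get_obs()['moment'],r.get_obs()['contact_force'],r.get_obs()['tool_pos'])"
```

```text
time: 7.78
tool_pos: [487.6, -244.5, 277.9]
tcp_rot: [3.141, -0.001, 2.682]
contact_force: [0.3, -0.2, -1.3]
grip_width: 19.3
finger_force: 30.0
time: 8.28
tool_pos: [487.6, -244.6, 259.8]
tcp_rot: [3.141, -0.001, 2.682]
contact_force: [-0.4, 0.2, -1.8]
grip_width: 19.4
finger_force: 30.0
[ 0.00772798 -0.02176784  0.0213542 ] [-0.36511806  0.1603637  -1.8033692 ] [ 487.56028883 -244.55236314  259.84194938]
```

```bash
python3 -m creep '0 0 -0.004 0 0 0 0;0 0 -0.006 0 0 0 0;0 0 -0.006 0 0 0 0;0 0 -0.004 0 0 0 0;0 0 -0.003 0 0 0 0;0 0 0 0 0 0 0;0 0 0 0 0 0 0'
python3 -m creep '0 0 -0.003 0 0 0 0;0 0 -0.004 0 0 0 0;0 0 -0.004 0 0 0 0;0 0 -0.003 0 0 0 0;0 0 0 0 0 0 0;0 0 0 0 0 0 0'
python3 - <<'E'
from h import *
w=viewer.capture('wrist');s=viewer.capture('side')
p=readout.get_obs()['tool_pos'];print(p,readout.get_obs()['contact_force'],readout.get_obs()['moment'])
r=lambda i,x,y,w,h,W,H:cv2.resize(i[y:y+h,x:x+w,::-1],(W,H),interpolation=cv2.INTER_CUBIC)
cv2.imwrite('pics/c5.png',np.hstack([r(w,250,150,160,160,400,400),r(s,290,310,80,80,400,400)]))
E
```

```text
time: 8.87
tool_pos: [487.7, -244.6, 237.1]
tcp_rot: [3.141, -0.0, 2.682]
contact_force: [-0.4, 0.1, 0.1]
grip_width: 19.3
finger_force: 30.0
time: 9.37
tool_pos: [487.6, -244.6, 223.0]
tcp_rot: [3.141, -0.001, 2.682]
contact_force: [-1.0, 0.2, -1.2]
grip_width: 19.3
finger_force: 30.0
[ 487.73209649 -244.64658148  223.33650495] [-0.14143666 -0.29801456 -1.20342314] [ 0.0202232  -0.07704244 -0.04135135]
```

View pics/c5.png

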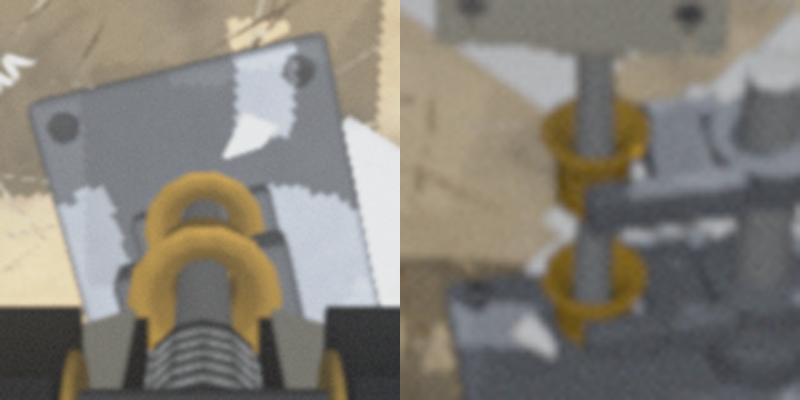

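The rod runs through both bushes with no side force, and the foot is at about 37 mm. 13.5 mm remain.

```bash
python3 -m creep '0 0 -0.003 0 0 0 0;0 0 -0.004 0 0 0 0;0 0 -0.004 0 0 0 0;0 0 -0.0025 0 0 0 0;0 0 0 0 0 0 0;0 0 0 0 0 0 0;0 0 0 0 0 0 0'
python3 - <<'E'
from h import *
s=viewer.capture('side')
p=readout.get_obs();print(p['tool_pos'],p['contact_force'],p['moment'],proj('side',p['tool_pos']-[0,0,186.5]))
cv2.imwrite('pics/c6.png',cv2.resize(s[300:400,280:400,::-1],(720,600),interpolation=cv2.INTER_CUBIC))
E
```

```text
time: 10.05
tool_pos: [487.7, -244.6, 209.8]
tcp_rot: [3.142, 0.0, 2.682]
contact_force: [1.0, -0.0, -2.3]
grip_width: 19.2
finger_force: 30.0
[ 487.74479604 -244.65389149  209.86152429] [ 0.07899615  0.45595579 -1.51308616] [-0.0021874   0.01335849 -0.02883925] [327.96860703 379.24299568]
```

View pics/c6.png

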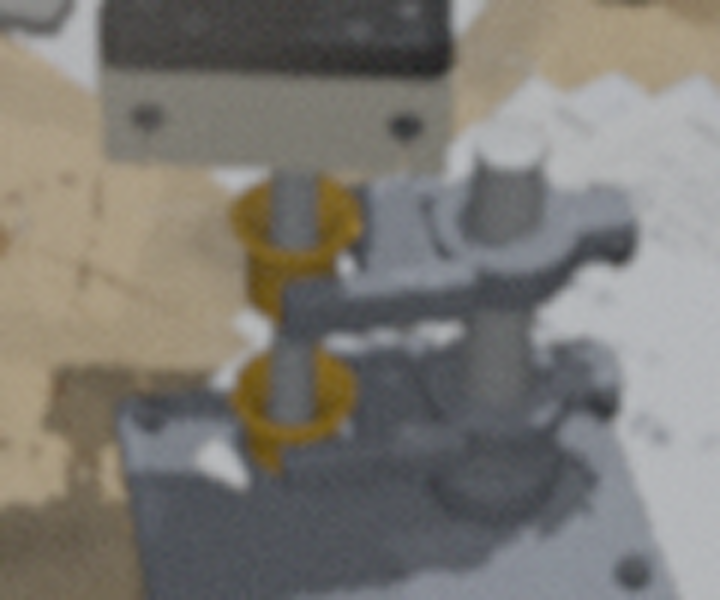

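The side view shows the rod through both bushes and the fingers clear of the stand. The foot is hidden; by dead reckoning it is at about 23 mm, mid-gap. The force is only the spindle's own weight, so I hand in.

```bash
python3 -c "
from plant import order;print(order.close_job())"
```

```text
the job is handed in; nothing more can be done
None
```

The long spindle is through the upper and then the lower bush and still held upright by its knob, its foot at about 23 mm (worked out from the arm's height, as the arm hides it), mid-way between lower bush and plate; the job was handed in at about 10 s.

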